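# Show where the next core plate goes

## Task

Show the core assembler where the next plate goes: push the sliding door in the top of the core cabinet fully open, then point down at the round-topped core plate in the rack, and then point down at the empty nest inside the cabinet. Each time keep the fingertips two or three centimetres above the middle of the thing for two seconds without touching it. Finish still pointing at the empty nest with the door open; grasp and lift nothing, touch neither the plates nor the nests, and leave everything else on the bench where it stands.

Things in the scene. Friction and masses are not known exactly. Their poses are not given: they have to be found in the camera images.
- door (a joint): Sliding door in the top of the core cabinet: how far it is open in m, 0 = shut, 0.17 = fully open against its stop; it may start a little open. It slides horizontally along the cabinet's own +x axis (away from the robot, give or take the cabinet's yaw), resists with about 3 N, has no spring and stays where it is left.
- door_pull (a point): Centre of the mouth of the door's finger recess, level with the door's top face (126 mm above the bench); moves with the door. The recess is a rectangular pocket 70 mm (x) by 80 mm (y) and 18 mm deep with upright walls; axes as the cabinet's. The grey steel door is 180 mm (x) by 260 mm (y) and 24 mm thick; its near edge is 70 mm on the -x side of this point.
- cabinet: Low grey steel core cabinet, fixed, 380 mm (x) by 274 mm (y), 100 mm high, with the door sliding on top between two side rails 128 mm high. Origin at the centre of its underside, on the bench; x is the door's opening direction, z up. The compartment under the shut door spans x = -178 to -14 mm, y = -125 to 125 mm, and its floor is 50 mm above the bench.
- nest_empty: The empty nest in the cabinet's compartment: an open-topped dark steel tray 105 mm (x) by 74 mm (y), 14 mm high, walls and floor 5 mm, fixed; origin at the centre of its underside, axes as the cabinet's. Three such nests stand side by side at 80 mm pitch along the cabinet's y; which of the three is the empty one changes.
- nest_centre (a point): Centre of the mouth of the empty nest, level with its rim (64 mm above the bench, 36 mm below the cabinet's top).
- nest_full1: Nest like the empty one, with a square-ended aluminium plate lying in it (fixed). Leave alone.
- nest_full2: Nest like the empty one, with a fork-ended aluminium plate lying in it (fixed). Leave alone.
- rack: Slotted dark steel rack, fixed, 80 mm (x) by 290 mm (y), 34 mm high, with three slots in a row along its y at 88 mm pitch; origin at the centre of its underside, z up.
- plate_round: Round-topped core plate: loose aluminium plate standing upright in a rack slot, 10 mm thick (x), 60 mm wide (y), 90 mm high, its upper end a half circle of 30 mm radius. Origin at the centre of its underside, 8 mm above the bench. Any of the three slots.
- round_top (a point): Topmost point of the round-topped core plate, 98 mm above the bench.
- plate_square: Core plate with a square top, otherwise of the same size (10 x 60 x 90 mm), standing in another slot; origin at the centre of its underside.
- plate_forked: Core plate with a fork-shaped top (two 18 mm wide prongs, 30 mm long), otherwise of the same size, standing in another slot; origin at the centre of its underside.
- rammer_head: Loose brass rammer head, 60 mm across, 60 mm high, origin at the centre of its underside. Bystander.
- core_print: Loose cream ceramic core print, a small stepped cone 48 mm across and 45 mm high, origin at the centre of its underside. Bystander.
- lifting_pin: Loose bronze lifting pin standing on its 36 mm flange, with an eye on top, 75 mm high, origin at the centre of its underside. Bystander.
- bush: Loose steel bush, 44 mm across, 30 mm high, origin at the centre of its underside. Bystander.
- spanner: Loose steel spanner 160 mm long, lying on the bench. Bystander.
Things that resemble listed ones, but are neither listed nor needed, are in the scene too. What is shaped like the plate_forked but brown or orange is not meant. What is shaped like the plate_round but yellow is not meant.

How it is judged:
By the outcome, as a careful person would: the job done as asked, in the order asked, and still so for the second after the job is handed in, with the robot touching nothing.
It also fails if it takes over 64 s, if anything falls off the work surface, if the arm or the gripper's body presses on something with over 40 N, if the wrist force passes 120 N, or if a joint passes its speed limit or range.

## Robot

A 6-joint arm with a two-finger parallel gripper is mounted at the origin on the work surface. World frame = base frame: x ahead of the robot, y to its left, z up, the work surface at z = 0. Lengths are in m, angles in rad, forces in N, time in s.
With the tool pointing down it reaches from about 0.375 to 0.825 m from the base axis. Payload 5.5 kg.
Tool frame: the origin (TCP) lies between the finger pads, 19 mm behind the fingertips; this is the grasp point; z points along the fingers, y is the line along which they close (so a half turn about z gives the same grasp; the last joint's range is limited). The gripper opens to 85 mm and grips with 20 to 120 N. Pads are 22 mm wide; open, the fingers measure 114 mm over their backs; the gripper's body (76 mm by 85 mm) begins 54 mm behind the grasp point. The pads swing forward as they close: fully open they stand 13 mm farther back than shut.
Start: joints at [-1.26, 0.314, -0.047, 1.21, 0, 1.571], TCP at [0.183, -0.571, 0.25] pointing down, gripper open.
Joint ranges: [-2.67, 2.67], [-0.69, 1.73], [-1.03, 1.25], [-2.08, 2.16], [-1.42, 1.45], [-3.14, 3.14]. Speed limits (rad/s): [2.39, 2.39, 3.01, 3.14, 3.14, 3.14].

## Interface

Orientations are given as a unit quaternion [x, y, z, w].
In Python, from bench import arm gives the robot as it stands.
- The arm moves only by the shell command python3 -m pendant 'ROWS' [FORCE]. ROWS is JSON, one flat list of numbers, 7 for each row, row after row: the shift along the tool's x, y, z in mm, then the turn, a rotation vector about the tool's x, y, z in rad, then the opening, from 0 (shut) to 1 (fully open). A call has 1 to 8 rows; each row shifts and turns the commanded pose from where the row before left it, along the tool's axes as they then stand; what a row does not reach is not made up. A row lasts 1/12 s, in which the tool goes at most 41.7 mm and 7.16 degrees, less where a joint would pass 70% of its speed; a pose out of reach is approached as far as the arm can. A call with a gripper value outside its range is refused whole. The fingers move at their own pace and stop on an object; FORCE is the grip in N (left out, the last holds). Time passes only in rows, so rows that do not move let the fingers close. It gives the time, the measured TCP pose, the force, the opening and the grip force at its end, in the units of the state.
- arm.observe(): the state, without advancing time (a new reading comes with each control period).
- arm.camera(name): name is "scene" or "top" or "wrist"; returns the picture (420x560x3 uint8, blue, green, red); there is no depth.
- arm.calibration(name): a dict with "fx", "fy", "cx", "cy" (pixels), "world_from_camera" (4x4, takes a point from camera to world coordinates). Camera axes: x right, y down, z forward; pixel columns grow to the right and rows downward; lengths in m; the calibration is good to about 2 mm. A picture is of the moment at which its call begins: read the wrist's pose just before it. calibration takes no time and is no camera call; for the wrist camera it gives the pose at the moment of the call.
- arm.job_done(): hands the job in; it is judged then, once.
The state is a dict: "t": time; "qpos": joint angles; "qvel": joint speeds; "joint_efforts": joint torques, N m; "tcp_pos": TCP position; "ee_rot": TCP orientation; "force": force on the tool from outside, world axes, zero at the start; "moment": the same for the moment, N m; "width": finger opening in m; "finger_force": force on a finger pad.
Only numpy, scipy, OpenCV 4.12 (cv2) and the standard library are available. Lean on these libraries where they do the work, as an engineer would, in place of code of your own. Each camera call takes 0.05 s, during which the arm holds its last target. There are 200 camera calls.

## Working session

There is one attempt and no reset: what is moved stays moved. The work goes in short steps, Python scripts to look and compute and a shell command to move; the robot and the scene stay as the last step left them, time stands still between calls to the robot, and variables do not carry over. Pictures are saved under pics/ and viewed, at most 10 in all, crops included, and the job is handed in when it is done.

```bash
mkdir -p pics; python3 - <<'E'
from bench import arm
import cv2, numpy as np
np.set_printoptions(precision=3,suppress=True)
for n in("top","scene"):
    cv2.imwrite(f"pics/{n}0.png",arm.camera(n)); c=arm.calibration(n); print(n,c["fx"],c["cx"],c["cy"]);print(np.array(c["world_from_camera"]))
s=arm.observe();print(s["t"],s["tcp_pos"],s["ee_rot"])
E
```

```text
top 511.01928615260954 289.6713239762395 217.52401049757614
[[ 0.013 -0.995  0.101  0.459]
 [-1.    -0.012  0.016 -0.039]
 [-0.015 -0.101 -0.995  1.236]
 [ 0.     0.     0.     1.   ]]
scene 381.23529726345146 281.0035836683041 206.89157914531017
[[ 0.021  0.639 -0.769  1.21 ]
 [ 1.    -0.01   0.019 -0.037]
 [ 0.005 -0.769 -0.639  0.622]
 [ 0.     0.     0.     1.   ]]
0.1 [ 0.183 -0.571  0.249] [ 0.988  0.155 -0.    -0.001]
```

View pics/top0.png

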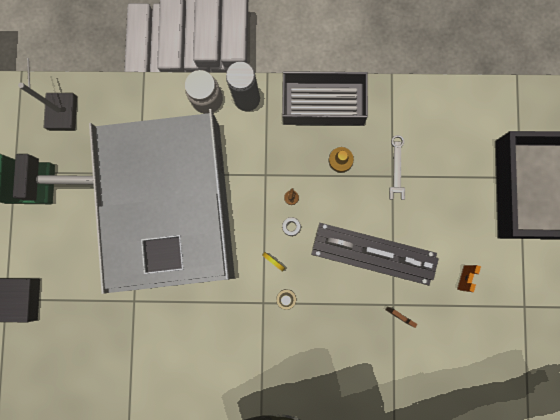

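View pics/scene0.png

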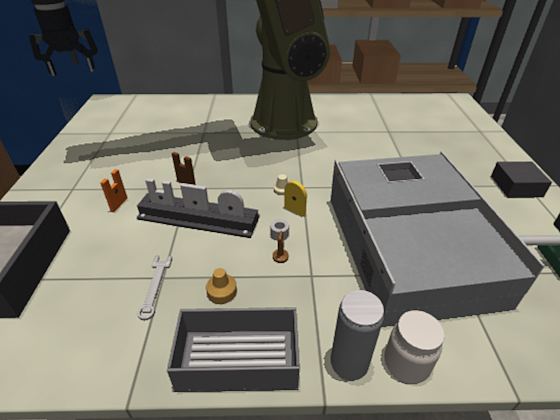

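The top view shows the cabinet with the door recess at (162,254), and the rack at (375,253) holding the plates. Candidates for the round-topped plate:
- Grey round plate in the rack slot at top (340,242), scene (231,203): this is the one I want.
- Yellow round plate at top (274,262), scene (295,198): decoy.
- Square plate at top (380,253), scene (194,197).
- Forked plate at top (420,263), scene (158,190).
- Orange and brown forked plates: decoys.

```bash
cat > h.py <<'E'
from bench import arm
import cv2, numpy as np
from scipy.spatial.transform import Rotation as R
np.set_printoptions(precision=4,suppress=True)
def ray(n,uv,z,c=None):
    c=c or arm.calibration(n); T=np.array(c["world_from_camera"])
    d=T[:3,:3]@np.array([(uv[0]-c["cx"])/c["fx"],(uv[1]-c["cy"])/c["fy"],1]); o=T[:3,3]
    return o+d*(z-o[2])/d[2]
def proj(n,p,c=None):
    c=c or arm.calibration(n); T=np.linalg.inv(np.array(c["world_from_camera"])); q=T[:3,:3]@p+T[:3,3]
    return np.array([c["fx"]*q[0]/q[2]+c["cx"],c["fy"]*q[1]/q[2]+c["cy"]])
def plan(goal,yaw=None):  # mm in tool axes to bring the TCP to goal
    s=arm.observe(); r=R.from_quat(s["ee_rot"]); print("t",s["t"],"tcp",np.array(s["tcp_pos"]),"tool x",r.as_matrix()[:,0],"y",r.as_matrix()[:,1],"shift mm",r.inv().apply(np.array(goal)-s["tcp_pos"])*1000)
E
python3 - <<'E'
from h import *
im=cv2.imread("pics/top0.png"); g=cv2.cvtColor(im,6)
def rect(x0,x1,y0,y1,m):
    cs,_=cv2.findContours(m[y0:y1,x0:x1].astype(np.uint8),0,2); c=max(cs,key=cv2.contourArea)+[x0,y0]
    return cv2.boxPoints(cv2.minAreaRect(c)),c
b,c=rect(130,195,225,285,g<90)
print("recess px",b.tolist()); w=np.array([ray("top",p,.126) for p in b]); print(w,w.mean(0))
for i in range(4): d=w[(i+1)%4]-w[i]; print(np.linalg.norm(d),np.degrees(np.arctan2(d[1],d[0])))
s=im.astype(int)
# scene & top crops
a=cv2.resize(im[215:295,300:450],None,fx=4,fy=4,interpolation=2)
b2=cv2.resize(cv2.imread("pics/scene0.png")[150:240,130:280],None,fx=4,fy=4,interpolation=2)[:280]
cv2.imwrite("pics/crop.png",np.vstack([a[:300],b2]))
E
```

```text
recess px [[142.53794860839844, 239.4552001953125], [177.95863342285156, 236.50347900390625], [180.60691833496094, 268.28277587890625], [145.1862335205078, 271.2344970703125]]
[[0.5195 0.2991 0.126 ]
 [0.5269 0.2217 0.126 ]
 [0.458  0.2135 0.126 ]
 [0.4507 0.2904 0.126 ]] [0.4888 0.2562 0.126 ]
0.0777034558872801 -84.5326682147895
0.06939058199269588 -173.21498970558167
0.07721068620539374 95.48973013845634
0.06943383217105212 7.190964583917498
```

View pics/crop.png

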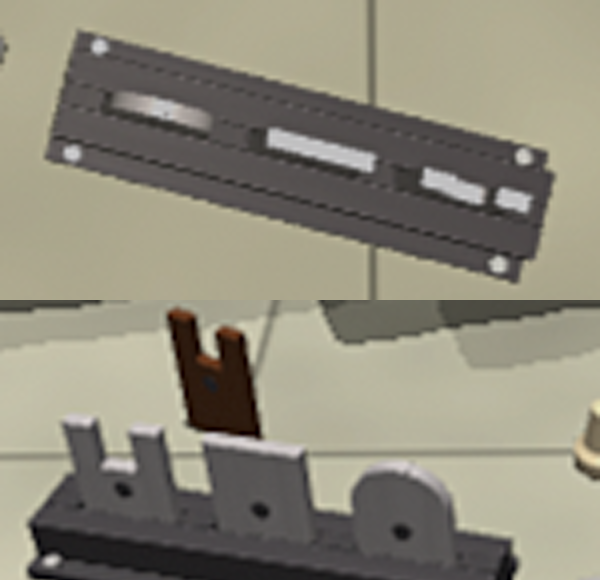

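The crop confirms it. The grey round-topped plate is in the rack slot at the left end in the top view, apex near top (340,243), scene (231,191). The recess is at about (0.489, 0.256) and the cabinet yaw is about 6.3°. Starting to move.

```bash
python3 -m pendant '[34,-18,0,0,0,0,0, 34,-18,0,0,0,0,0, 34,-18,0,0,0,0,0, 34,-18,0,0,0,0,0, 34,-18,0,0,0,0,0, 34,-18,0,0,0,0,0, 34,-18,0,0,0,0.1,0, 34,-18,0,0,0,0.1,0]'
python3 - <<'E'
from h import *
plan([.489,.256,.25])
print("round top",ray("top",(340,242.8),.098),"scene",ray("scene",(231.2,190.75),.098))
E
```

```text
t: 0.77
tcp_pos: [0.4015, -0.3518, 0.2498]
ee_rot: [0.999, 0.053, -0.0, -0.0]
force: [0.4, -0.9, -0.7]
width: -0.0001
finger_force: 0.0
t 0.7667 tcp [ 0.4015 -0.3518  0.2498] tool x [ 0.9944  0.1058 -0.0006] y [ 0.1058 -0.9944 -0.0006] shift mm [ 151.2922 -595.1432    0.0691]
round top [ 0.5191 -0.1338  0.098 ] scene [ 0.5211 -0.1328  0.098 ]
```

```bash
python3 -m pendant '[9.5,-37,0,0,0,0,0, 9.5,-37,0,0,0,0,0, 9.5,-37,0,0,0,0,0, 9.5,-37,0,0,0,0,0, 9.5,-37,0,0,0,0,0, 9.5,-37,0,0,0,0,0, 9.5,-37,0,0,0,0,0, 9.5,-37,0,0,0,0,0]' >/dev/null
python3 -m pendant '[9.5,-37,0,0,0,0,0, 9.5,-37,0,0,0,0,0, 9.5,-37,0,0,0,0,0, 9.5,-37,0,0,0,0,0, 9.5,-37,0,0,0,0,0, 9.5,-37,0,0,0,0,0, 0,0,0,0,0,0,0, 0,0,0,0,0,0,0]'
python3 - <<'E'
from h import *
im=arm.camera("wrist");cv2.imwrite("pics/w1.png",im)
p=proj("wrist",np.array([.489,.256,.126]));print(p)
plan([.489,.256,.133])
E
```

```text
t: 2.1
tcp_pos: [0.4824, 0.1136, 0.252]
ee_rot: [0.995, 0.099, -0.004, -0.027]
force: [-0.2, -0.2, 0.1]
width: 0.0
finger_force: 0.0
[ 95.0008 156.306 ]
t 2.15 tcp [0.4821 0.1129 0.252 ] tool x [ 0.9807  0.1953 -0.0019] y [ 0.1949 -0.9793 -0.0547] shift mm [  34.9667 -132.2459  126.3258]
```

View pics/w1.png

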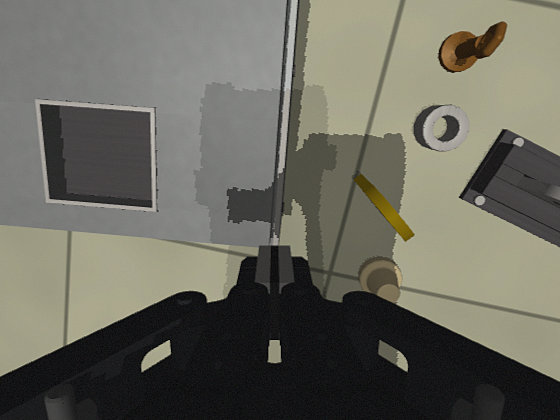

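The wrist view shows the recess mouth with corners near (37,100), (156,107), (158,211) and (48,201), close to my prediction of (95,156). The fast rows were clipped and left a slight tilt, so I'll correct that.

```bash
cat >> h.py <<'E'
def turn(deg):
    r=R.from_quat(arm.observe()["ee_rot"]); a=np.radians(deg); c,s=np.cos(a),np.sin(a)
    print("turn rad",(r.inv()*R.from_matrix(np.array([[c,s,0],[s,-c,0],[0,0,-1]]))).as_rotvec())
E
python3 - <<'E'
from h import *
w=np.array([ray("wrist",p,.126) for p in [(37,100),(156,107),(158,211),(48,201)]]);print(w,w.mean(0))
turn(6.3)
E
```

```text
[[0.5208 0.3001 0.126 ]
 [0.5328 0.2148 0.126 ]
 [0.4571 0.2051 0.126 ]
 [0.4469 0.2904 0.126 ]] [0.4894 0.2526 0.126 ]
turn rad [-0.0546  0.0043  0.0866]
```

```bash
python3 -m pendant '[0,0,0,-0.027,0.002,0.043,0, 0,0,0,-0.027,0.002,0.043,0, 0,0,0,0,0,0,0]' >/dev/null
python3 - <<'E'
from h import *
turn(6.3);plan([.487,.2545,.175])
E
```

```text
turn rad [-0.0251  0.0005  0.0379]
t 2.4 tcp [0.4875 0.08   0.2525] tool x [0.9891 0.1473 0.    ] y [ 0.1473 -0.9888 -0.0251] shift mm [  25.2436 -170.6191   81.7694]
```

```bash
python3 -m pendant '[0,0,0,0,0,0,0, 0,0,0,0,0,0,0, 0,0,0,0,0,0,0]' >/dev/null
python3 - <<'E'
from h import *
turn(6.3);plan([.487,.2545,.175]);s=arm.observe();print(np.array(s["qpos"]),np.array(s["qvel"]),s["force"])
E
```

```text
turn rad [-0.0279  0.0003  0.0416]
t 2.65 tcp [0.4874 0.0827 0.2525] tool x [0.9885 0.151  0.0003] y [ 0.1509 -0.9882 -0.0279] shift mm [  25.4631 -167.6287   82.2435]
[ 0.1505  0.114  -0.2915  1.1651  0.0279  3.1406] [ 0.0099  0.0017  0.0015 -0.0007 -0.0005  0.0004] [-0.1225 -0.3231 -0.0713]
```

Joint 6 reached its range limit at this yaw. I'll turn the tool a quarter turn the other way, giving a yaw of 96.3°.

```bash
python3 -m pendant '[0,0,0,0,0,-0.11,0, 0,0,0,0,0,-0.11,0, 0,0,0,0,0,-0.11,0, 0,0,0,0,0,-0.11,0, 0,0,0,0,0,-0.11,0, 0,0,0,0,0,-0.11,0, 0,0,0,0,0,-0.11,0, 0,0,0,0,0,-0.11,0]' 60 >/dev/null
python3 -m pendant '[0,0,0,0,0,-0.11,0, 0,0,0,0,0,-0.11,0, 0,0,0,0,0,-0.11,0, 0,0,0,0,0,-0.11,0, 0,0,0,0,0,-0.11,0, 0,0,0,0,0,0,0, 0,0,0,0,0,0,0]' 60
python3 - <<'E'
from h import *
turn(96.3);plan([.487,.2545,.175]);print(arm.observe()["qpos"])
E
```

```text
t: 3.9
tcp_pos: [0.4874, 0.0832, 0.2525]
ee_rot: [0.704, 0.71, 0.008, -0.011]
force: [0.5, -0.4, -0.8]
width: 0.0004
finger_force: 0.0
turn rad [-0.0024 -0.0277 -0.1013]
t 3.9 tcp [0.4874 0.0832 0.2525] tool x [-0.0086  0.9996  0.0276] y [ 1.      0.0087 -0.0038] shift mm [169.0779   1.3644  82.1698]
[ 0.1515  0.1142 -0.2914  1.1651  0.0278  1.7136]
```

```bash
python3 -m pendant '[0,0,0,0,-0.014,-0.05,0, 0,0,0,0,-0.014,-0.05,0, 28,3,5,0,0,0,0, 28,3,5,0,0,0,0, 28,3,10,0,0,0,0, 28,3,10,0,0,0,0, 28,3,15,0,0,0,0, 28,3,15,0,0,0,0]' >/dev/null
python3 -m pendant '[0,0,0,0,0,0,0, 0,0,0,0,0,0,0]'
python3 - <<'E'
from h import *
turn(96.3);plan([.487,.2545,.133])
E
```

```text
t: 4.73
tcp_pos: [0.4856, 0.2529, 0.1913]
ee_rot: [0.666, 0.746, -0.002, -0.001]
force: [-0.1, -0.7, -0.6]
width: 0.0001
finger_force: 0.0
turn rad [-0.0044  0.0012  0.0019]
t 4.7333 tcp [0.4856 0.2529 0.1913] tool x [-0.1116  0.9937 -0.0012] y [ 0.9937  0.1116 -0.0044] shift mm [ 1.5218  1.8243 58.2559]
```

```bash
python3 -m pendant '[1,0,15,0,0,0,0, 0,0,15,0,0,0,0, 0,0,14,0,0,0,0, 0,0,12,0,0,0,0, 0,0,0,0,0,0,0, 0,0,0,0,0,0,0]'

```

```text
t: 5.23
tcp_pos: [0.4862, 0.252, 0.1367]
ee_rot: [0.667, 0.745, -0.001, -0.001]
force: [-0.8, -0.4, 0.5]
width: -0.0003
finger_force: 0.0
```

```bash
python3 -m pendant '[0,6,0,0,0,0,0, 0,5,0,0,0,0,0, 0,5,0,0,0,0,0, 0,5,0,0,0,0,0, 0,5,0,0,0,0,0, 0,5,0,0,0,0,0, 0,5,0,0,0,0,0, 0,5,0,0,0,0,0]'
```

```text
t: 5.9
tcp_pos: [0.5273, 0.2578, 0.1366]
ee_rot: [0.667, 0.745, -0.001, -0.001]
force: [-3.3, 0.3, 5.0]
width: 0.0001
finger_force: 2.6
```

```bash
python3 -m pendant '[0,8,0.5,0,0,0,0, 0,8,0.5,0,0,0,0, 0,8,0.5,0,0,0,0, 0,8,0.5,0,0,0,0, 0,8,0,0,0,0,0, 0,8,0,0,0,0,0, 0,8,0,0,0,0,0, 0,8,0,0,0,0,0]'
```

```text
t: 6.57
tcp_pos: [0.5911, 0.2653, 0.1345]
ee_rot: [0.666, 0.746, -0.001, -0.001]
force: [-3.2, 1.3, 5.6]
width: 0.0002
finger_force: 2.8
```

```bash
python3 -m pendant '[0,8,0,0,0,0,0, 0,8,0,0,0,0,0, 0,8,0,0,0,0,0, 0,8,0,0,0,0,0, 0,5,0,0,0,0,0, 0,4,0,0,0,0,0, 0,4,0,0,0,0,0]'
```

```text
t: 7.15
tcp_pos: [0.6355, 0.27, 0.134]
ee_rot: [0.666, 0.746, -0.001, -0.001]
force: [-3.7, 2.4, 3.9]
width: -0.0002
finger_force: 2.3
```

Door moved about 130 mm so far. Slowing down as it nears the stop.

```bash
python3 -m pendant '[0,3,0,0,0,0,0, 0,3,0,0,0,0,0, 0,3,0,0,0,0,0, 0,3,0,0,0,0,0, 0,3,0,0,0,0,0]'
```

```text
t: 7.57
tcp_pos: [0.6503, 0.2715, 0.1339]
ee_rot: [0.667, 0.745, -0.001, -0.001]
force: [-3.3, 1.8, 3.0]
width: -0.0
finger_force: 2.0
```

```bash
python3 -m pendant '[0,3,0,0,0,0,0, 0,2,0,0,0,0,0, 0,2,0,0,0,0,0]'
```

```text
t: 7.82
tcp_pos: [0.6574, 0.2721, 0.1338]
ee_rot: [0.667, 0.745, -0.001, -0.001]
force: [-3.7, 2.1, 2.7]
width: -0.0004
finger_force: 1.9
```

```bash
python3 -m pendant '[0,2,0,0,0,0,0, 0,2,0,0,0,0,0, 0,2,0,0,0,0,0]'
```

```text
t: 8.07
tcp_pos: [0.6633, 0.2728, 0.1339]
ee_rot: [0.667, 0.745, -0.001, -0.001]
force: [-3.8, 1.2, 1.6]
width: 0.0
finger_force: 1.8
```

```bash
python3 -m pendant '[0,2,0,0,0,0,0, 0,2,0,0,0,0,0, 0,2,0,0,0,0,0]'
```

```text
t: 8.32
tcp_pos: [0.6693, 0.2735, 0.1339]
ee_rot: [0.667, 0.745, -0.001, -0.001]
force: [-3.8, 1.9, 1.8]
width: 0.0004
finger_force: 1.8
```

```bash
python3 -m pendant '[0,2,0,0,0,0,0, 0,2,0,0,0,0,0, 0,2,0,0,0,0,0]'
```

```text
t: 8.57
tcp_pos: [0.6705, 0.2737, 0.1336]
ee_rot: [0.666, 0.746, -0.004, -0.004]
force: [-23.2, -0.9, 14.0]
width: -0.0004
finger_force: 13.6
```

The force rose to 23 N, so the door is at its stop. Backing off and lifting out.

```bash
python3 -m pendant '[0,-6,0,0,0,0,0, 0,-8,0,0,0,0,0, 0,-4,0,0,0,0,0, 0,0,-20,0,0,0,0, 0,0,-30,0,0,0,0, 0,0,-30,0,0,0,0, 0,0,-30,0,0,0,0, 0,0,0,0,0,0,0]'
python3 - <<'E'
from h import *
cv2.imwrite("pics/top1.png",arm.camera("top")); w=arm.camera("wrist");cv2.imwrite("pics/w2.png",w)
im=cv2.imread("pics/top1.png")
cv2.imwrite("pics/top1c.png",cv2.resize(im[100:310,60:260],None,fx=2.8,fy=2.8,interpolation=2))
turn(96.3);plan([.52,-.133,.22])
E
```

```text
t: 9.23
tcp_pos: [0.6607, 0.2728, 0.2516]
ee_rot: [0.667, 0.745, 0.004, 0.002]
force: [0.4, 0.2, 1.3]
width: 0.0002
finger_force: 0.0
turn rad [ 0.0022 -0.0002  0.0011]
t 9.3333 tcp [0.6589 0.2722 0.246 ] tool x [-0.1109  0.9938  0.0002] y [0.9938 0.1109 0.0022] shift mm [-387.2943 -183.0505   25.4757]
```

View pics/top1c.png

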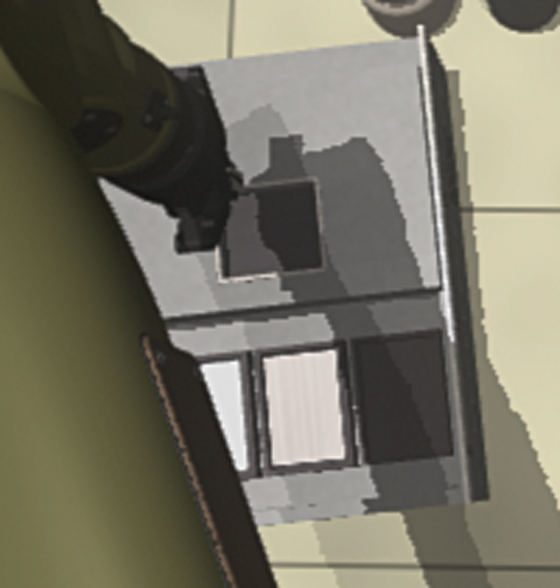

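The door is open and the nests show. The left and middle nests hold plates (crop x 225 and 305); the right one, at crop (405,395), is dark and looks empty. I'll re-measure it with the arm out of the way. Now to the round plate.

```bash
python3 -m pendant '[-24,-11.4,0,0,0,0,0, -24,-11.4,0,0,0,0,0, -24,-11.4,0,0,0,0,0, -24,-11.4,0,0,0,0,0, -24,-11.4,0,0,0,0,0, -24,-11.4,0,0,0,0,0, -24,-11.4,0,0,0,0,0, -24,-11.4,0,0,0,0,0]' >/dev/null
python3 -m pendant '[-24,-11.4,0,0,0,0,0, -24,-11.4,0,0,0,0,0, -24,-11.4,0,0,0,0,0, -24,-11.4,0,0,0,0,0, -24,-11.4,0,0,0,0,0, -24,-11.4,0,0,0,0,0, -24,-11.4,0,0,0,0,0, -24,-11.4,0,0,0,0,0]' >/dev/null
python3 -m pendant '[0,0,0,0,0,0,0, 0,0,0,0,0,0,0]'
python3 - <<'E'
from h import *
turn(96.3);plan([.520,-.133,.142])
im=arm.camera("top");cv2.imwrite("pics/top2.png",im); w=arm.camera("wrist");cv2.imwrite("pics/w3.png",w);print("proj",proj("wrist",np.array([.52,-.133,.098])))
a=cv2.resize(im[100:310,60:260],None,fx=2.6,fy=2.6,interpolation=2);b=cv2.resize(w,None,fx=.5,fy=.5)
o=np.zeros((546,800,3),np.uint8);o[:,:520]=a;o[:210,520:]=b;cv2.imwrite("pics/m2.png",o)
E
```

```text
t: 10.83
tcp_pos: [0.5178, -0.1309, 0.2431]
ee_rot: [0.668, 0.744, -0.002, -0.001]
force: [-0.9, 1.2, -0.0]
width: -0.0003
finger_force: 0.0
turn rad [-0.0042 -0.0002 -0.0013]
t 10.8333 tcp [ 0.5178 -0.1309  0.2431] tool x [-0.1084  0.9941  0.0002] y [ 0.9941  0.1084 -0.0042] shift mm [ -2.3643   2.3982 101.1335]
proj [274.8416 201.5046]
```

View pics/m2.png

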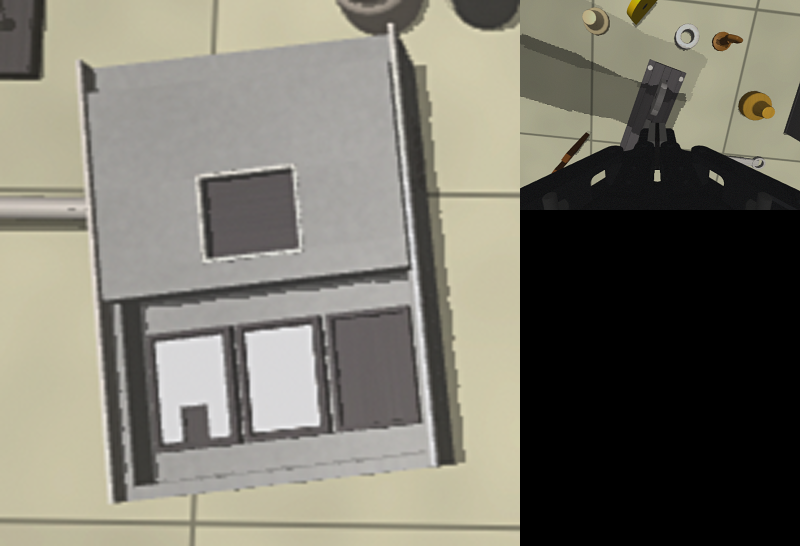

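Clear view now. The left nest holds the fork-ended plate and the middle one the square-ended plate. The right nest is empty, with outer corners near crop (327,317), (411,306), (424,422) and (334,434). In the wrist inset the round plate's top is about where projected. Lowering to point at it.

```bash
python3 -m pendant '[-2.4,2.4,20,0,0,0,0, 0,0,25,0,0,0,0, 0,0,22,0,0,0,0, 0,0,18,0,0,0,0, 0,0,10,0,0,0,0, 0,0,5,0,0,0,0, 0,0,0,0,0,0,0, 0,0,0,0,0,0,0]'
python3 - <<'E'
from h import *
plan([.52,-.133,.142])
s=cv2.resize(arm.camera("scene")[110:250,130:330],None,fx=4,fy=4,interpolation=2);cv2.imwrite("pics/s3.png",s)
q=np.array([(327,317),(411,306),(424,422),(334,434)])/2.6+[60,100]
w=np.array([ray("top",p,.064) for p in q]);print(w,w.mean(0))
print("tip proj scene",(proj("scene",np.array(arm.observe()["tcp_pos"])-[0,0,.019])-[130,110])*4)
q=np.array([(201,178),(297,167),(299,249),(206,260)])/2.6+[60,100];w=np.array([ray("top",p,.126) for p in q]);print("recess",w.mean(0))
E
```

```text
t: 11.6
tcp_pos: [0.5219, -0.1316, 0.145]
ee_rot: [0.666, 0.746, -0.001, -0.0]
force: [-0.3, -0.3, 0.6]
width: -0.0001
finger_force: 0.0
t 11.6 tcp [ 0.5219 -0.1316  0.145 ] tool x [-0.1119  0.9937 -0.0004] y [ 0.9937  0.1119 -0.0018] shift mm [-1.1681 -2.0289  3.0355]
[[0.5647 0.2194 0.064 ]
 [0.5754 0.1448 0.064 ]
 [0.4729 0.1306 0.064 ]
 [0.4613 0.2097 0.064 ]] [0.5185 0.1761 0.064 ]
tip proj scene [402.4637 283.2075]
recess [0.6466 0.2736 0.126 ]
```

View pics/s3.png

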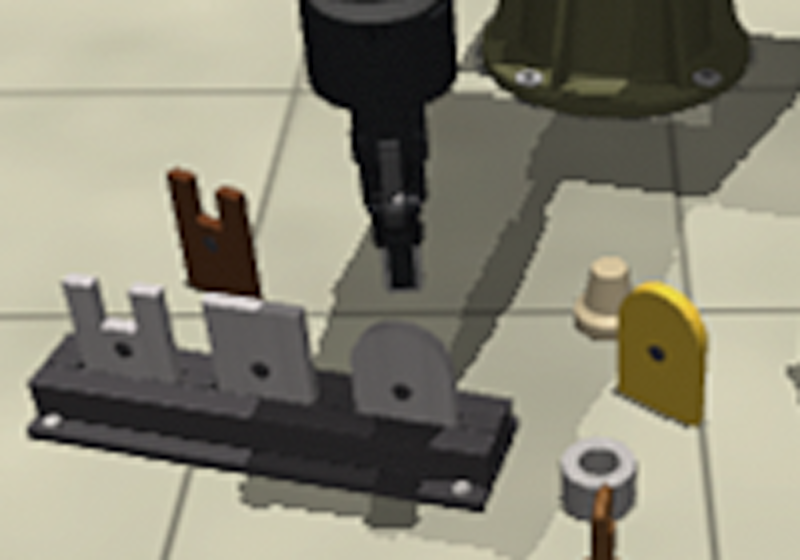

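The closed tips are centred above the round plate's apex, at (402,283) against (402,322), about 28 mm up. I'll trim the position slightly and dwell for over two seconds.

```bash
python3 -m pendant '[-1,-1.5,2.5,0,0,0,0, 0,0,0,0,0,0,0, 0,0,0,0,0,0,0, 0,0,0,0,0,0,0, 0,0,0,0,0,0,0, 0,0,0,0,0,0,0, 0,0,0,0,0,0,0, 0,0,0,0,0,0,0]'
for i in 1 2 3; do :; done
python3 -m pendant '[0,0,0,0,0,0,0, 0,0,0,0,0,0,0, 0,0,0,0,0,0,0, 0,0,0,0,0,0,0, 0,0,0,0,0,0,0, 0,0,0,0,0,0,0, 0,0,0,0,0,0,0, 0,0,0,0,0,0,0]' >/dev/null
python3 -m pendant '[0,0,0,0,0,0,0, 0,0,0,0,0,0,0, 0,0,0,0,0,0,0, 0,0,0,0,0,0,0, 0,0,0,0,0,0,0, 0,0,0,0,0,0,0, 0,0,0,0,0,0,0, 0,0,0,0,0,0,0]' >/dev/null
python3 -m pendant '[0,0,0,0,0,0,0, 0,0,0,0,0,0,0, 0,0,0,0,0,0,0, 0,0,0,0,0,0,0, 0,0,0,0,0,0,0, 0,0,0,0,0,0,0, 0,0,0,0,0,0,0, 0,0,0,0,0,0,0]'
```

```text
t: 12.32
tcp_pos: [0.52, -0.1331, 0.142]
ee_rot: [0.667, 0.745, -0.001, -0.001]
force: [1.1, -0.1, 0.2]
width: 0.0
finger_force: 0.0
t: 14.32
tcp_pos: [0.52, -0.1331, 0.142]
ee_rot: [0.667, 0.745, -0.001, -0.001]
force: [1.3, -0.1, 0.5]
width: -0.0002
finger_force: 0.0
```

```bash
python3 -m pendant '[0,0,0,0,0,0,0, 0,0,-20,0,0,0,0, 0,0,-25,0,0,0,0, 0,0,-25,0,0,0,0, 22,2.5,-10,0,0,0,0, 22,2.5,0,0,0,0,0, 22,2.5,0,0,0,0,0, 22,2.5,0,0,0,0,0]' >/dev/null
python3 -m pendant '[22,2.5,0,0,0,0,0, 22,2.5,0,0,0,0,0, 22,2.5,0,0,0,0,0, 22,2.5,0,0,0,0,0, 22,2.5,0,0,0,0,0, 22,2.5,0,0,0,0,0, 22,2.5,0,0,0,0,0, 22,2.5,0,0,0,0,0]' >/dev/null
python3 -m pendant '[22,2.5,0,0,0,0,0, 22,2.5,0,0,0,0,0, 0,0,0,0,0,0,0, 0,0,0,0,0,0,0]' >/dev/null
python3 - <<'E'
from h import *
turn(96.3);plan([.5185,.176,.108])
w=arm.camera("wrist");cv2.imwrite("pics/w4.png",w);print("proj",proj("wrist",np.array([.5185,.176,.064])))
E
```

```text
turn rad [-0.0026  0.0005  0.0037]
t 15.9833 tcp [0.5205 0.1778 0.2217] tool x [-0.1134  0.9936 -0.0005] y [ 0.9935  0.1134 -0.0026] shift mm [ -1.4827  -1.9196 113.7022]
proj [270.9529 194.2603]
```

View pics/w4.png

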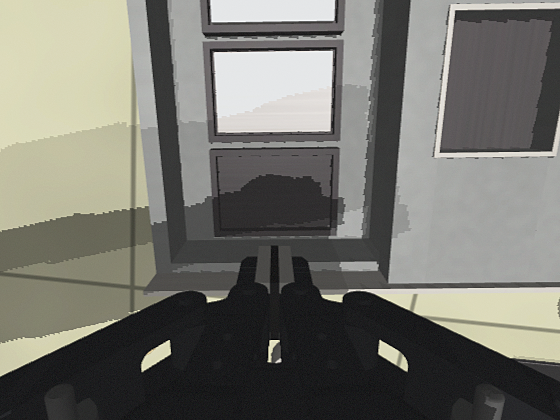

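The empty dark nest is centred near (276,192), about 5 px (4 mm) from the prediction of (271,194). I'll split the difference and lower.

```bash
python3 -m pendant '[-1.5,-0.3,15,0,0,0,0, 0,0,25,0,0,0,0, 0,0,25,0,0,0,0, 0,0,20,0,0,0,0, 0,0,15,0,0,0,0, 0,0,8,0,0,0,0, 0,0,4,0,0,0,0, 0,0,0,0,0,0,0]' >/dev/null
python3 -m pendant '[0,0,0,0,0,0,0, 0,0,0,0,0,0,0]'
python3 - <<'E'
from h import *
turn(96.3);plan([.520,.176,.108])
s=arm.camera("scene");cv2.imwrite("pics/s5f.png",s)
a=cv2.resize(s[110:300,310:510],None,fx=3,fy=3,interpolation=2);cv2.imwrite("pics/s5.png",a)
tip=np.array(arm.observe()["tcp_pos"])-[0,0,.019]
print("tip",(proj("scene",tip)-[310,110])*3,"nest",(proj("scene",np.array([.5195,.176,.064]))-[310,110])*3)
E
```

```text
t: 16.87
tcp_pos: [0.5211, 0.1755, 0.111]
ee_rot: [0.667, 0.745, -0.0, -0.0]
force: [-0.4, -0.4, -0.9]
width: -0.0003
finger_force: 0.0
turn rad [-0.0006 -0.0002  0.0013]
t 16.8667 tcp [0.5211 0.1755 0.111 ] tool x [-0.111   0.9938  0.0002] y [ 0.9938  0.111  -0.0006] shift mm [ 0.6625 -1.0797  3.0018]
tip [169.2147 245.0141] nest [164.0523 272.222 ]
```

View pics/s5.png

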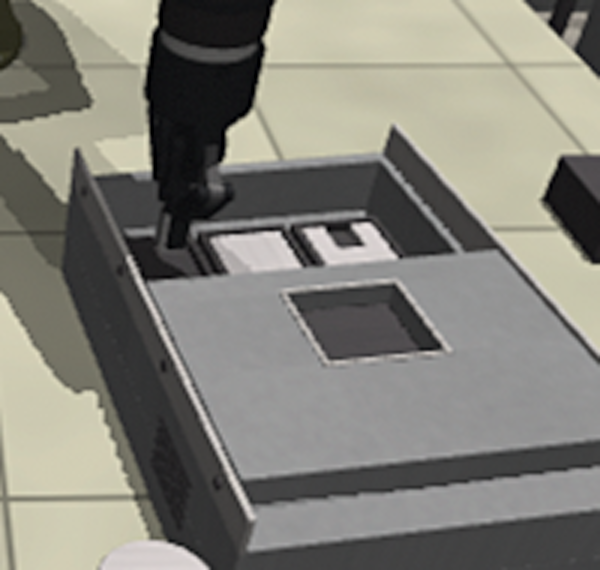

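The tips are over the empty nest at crop (173,245), clear of the walls, and the door is still open. I'll trim down 3 mm, dwell and hand in.

```bash
python3 -m pendant '[0.5,-1,3,0,0,0,0, 0,0,0,0,0,0,0, 0,0,0,0,0,0,0, 0,0,0,0,0,0,0, 0,0,0,0,0,0,0, 0,0,0,0,0,0,0, 0,0,0,0,0,0,0, 0,0,0,0,0,0,0]' >/dev/null
python3 -m pendant '[0,0,0,0,0,0,0, 0,0,0,0,0,0,0, 0,0,0,0,0,0,0, 0,0,0,0,0,0,0, 0,0,0,0,0,0,0, 0,0,0,0,0,0,0, 0,0,0,0,0,0,0, 0,0,0,0,0,0,0]' >/dev/null
python3 -m pendant '[0,0,0,0,0,0,0, 0,0,0,0,0,0,0, 0,0,0,0,0,0,0, 0,0,0,0,0,0,0, 0,0,0,0,0,0,0, 0,0,0,0,0,0,0, 0,0,0,0,0,0,0, 0,0,0,0,0,0,0]' >/dev/null
python3 -m pendant '[0,0,0,0,0,0,0, 0,0,0,0,0,0,0, 0,0,0,0,0,0,0, 0,0,0,0,0,0,0, 0,0,0,0,0,0,0, 0,0,0,0,0,0,0, 0,0,0,0,0,0,0, 0,0,0,0,0,0,0]'
python3 -c "
from bench import arm
print(arm.job_done())"
```

```text
t: 19.58
tcp_pos: [0.5192, 0.1757, 0.1069]
ee_rot: [0.667, 0.745, -0.001, -0.001]
force: [-0.7, -0.1, 0.2]
width: -0.0
finger_force: 0.0
the job is handed in; nothing more can be done
None
```

Job handed in at about 19.6 s: the door was pushed to its stop, and the fingertips pointed for over two seconds at the round-topped plate and then at the empty nest, where they still point (each about 25 mm above, by my measurements).

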